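Prop the compressor's hood open

ROBOT

A 6-joint arm with a two-finger parallel gripper is mounted at the origin on a cart in front of the work surface, level with it; the furniture and walls round the work are solid. World frame = base frame: x ahead of the robot, y to its left, z up, the work surface at z = 0. Lengths are in mm, angles in degrees, forces in N, time in s.
With the tool pointing down it reaches from about 350 to 850 mm from the base axis. Payload 8.1 kg.
Tool frame: the origin (TCP) lies midway between the tips of the shut fingers; the grasp point (between the pads) lies 19 mm behind it (hold_point_z is the distance from the TCP to the grasp point, in mm); z points along the fingers, y is the direction in which the jaws open and shut (so a half turn about z gives the same grasp; the last joint's range is limited). The gripper opens to 85 mm and grips with 20 to 120 N. Pads are 22 mm wide; open, the fingers measure 114 mm over their backs; the gripper's body (76 mm by 85 mm) begins 54 mm behind the grasp point. The pads swing forward as they close: fully open they stand 13 mm farther back than shut.
Start: joints at [63.575, 7.471, 85.268, -0, 87.261, -4.893], TCP at [220.189, 558.142, 231.292] pointing down, gripper open.
Joint ranges: [-169.43, 169.43], [-51.17, 129.36], [1.28, 143.12], [-76.62, 256.62], [0, 156.53], [-152.29, 152.29]. Speed limits (degrees/s): [136.94, 136.94, 159.86, 180, 180, 180].

INTERFACE

Orientations are given as [roll, pitch, yaw] about the fixed x, y, z axes, in that order (R = Rz(yaw) Ry(pitch) Rx(roll)).
In Python, from bench import sense, snapshot, camera_params, hand_in, hold_point_z gives the robot as it stands.
- The arm moves only by the tool servo_tool, never from a script. Its argument "motion" is a list of rows, each a list of 7 numbers: the finger opening in mm, from 0 to 85.4, then the shift along the tool's x, y, z in mm, then the turn, a rotation vector about the tool's x, y, z in rad. A call has 1 to 10 rows; each row shifts and turns the pose as measured when the row begins, along the tool's axes as they then stand; what a row does not reach is not made up. A row lasts 1/10 s, in which the tool goes at most 50 mm and 8.59 degrees, less where a joint would pass 70% of its speed; a pose out of reach is approached as far as the arm can. A call with a gripper value outside its range is refused whole. The fingers move at their own pace and stop on an object; "force" is the grip in N (left out, the last holds). Time passes only in rows, so rows that do not move let the fingers close. It gives the time, the measured TCP pose, the force and the opening at its end, in the units of the state.
- sense(): the state, without advancing time (a new reading comes with each control period).
- snapshot(name): name is "scene" or "top"; returns the picture (480x640x3 uint8, blue, green, red); there is no depth.
- camera_params(name): a dict with "fx", "fy", "cx", "cy" (pixels), "R" (3x3) and "t" (3): a world point X has camera coordinates R X + t. Camera axes: x right, y down, z forward; pixel columns grow to the right and rows downward; lengths in mm; the calibration is good to about 2 mm. A picture is of the moment at which its call begins. camera_params takes no time and is no camera call.
- hand_in(): hands the job in, once; it reports no verdict.
The state is a dict: "time": time; "joint_pos": joint angles; "qd": joint speeds; "joint_efforts": joint torques, N m; "tool_pos": TCP position; "tcp_rot": TCP orientation; "ft_force": force on the tool from outside, world axes, zero at the start; "wrist_torque": the same for the moment, N m; "finger_gap": finger opening in mm.
Only numpy, scipy, OpenCV 4.12 (cv2) and the standard library are available. Lean on these libraries where they do the work, as an engineer would, in place of code of your own. Each camera call takes 0.05 s, during which the arm holds its last target. There are 200 camera calls.

TASK

Open the bench compressor for servicing: raise its hood by the front handle, swing the prop rod up by its red grip, and press the hood down until the rod's end pin is fully home in the socket on the hood's side and the rod carries the hood. Let go, and leave the blue case, hex key, bearing and bolt around it where they are.

Things in the scene. Friction and masses are not known exactly. Their poses are not given: they have to be found in the camera images.
- unit: Bench air compressor, dark open base 230 (x) x 240 (y) x 75 mm high, fixed to the bench. Origin: centre of its underside, on the bench top. Its x axis points from its front to its back (its front, with the hood's handle, faces the robot), y to its left, z up. All offsets below are in this frame.
- hood_hinge (a point): Middle of the hood's hinge axis, along the back top edge of the base, 105 mm behind the unit's origin and 85 mm above the bench; the axis runs along the unit's y.
- hood (a joint): Angle of the hood in rad: 0 shut, grows as the front rises, stop at 1.2. Grey shell 223 (x) x 236 (y) x 45 mm, about 0.4 kg. Its hinge is stiff: it stays where it is left; 4 to 5 N at the handle raise it, 2 to 5 N lower it. Propped, it stands at 0.73; raise it to 0.85 to 0.95 first, so that the rod's pin can pass under the socket.
- hood_handle (a point): Middle of the hood's black handle bar: a round bar 12 mm thick and 130 mm long, parallel to the unit's y, 48 mm in front of the hood's front edge and free all round. 263 mm from the hinge; with the hood shut it is 158 mm in front of the unit's origin and 97 mm above the bench. It can be pushed up from below, pressed down from above or pinched.
- socket (a point): Seat of the steel socket outside the hood's right (-y) wall, at its lower edge, 170 mm from the hinge: the pin's axis lies here when home. The pocket is 32 mm long in y, 15.6 mm wide and opens square to the hood, downward. Front lip: 12 mm below the seat, then flared forward (26 mm ahead, 24 mm below). Back wall: 28 mm below, stops a rod swung slightly too far.
- rod (a joint): Angle of the prop rod in rad: 0 lying level toward the unit's front, pi/2 upright, stop at 2.0. It turns about the unit's y. The pivot is stiff: the rod stays where it is left (about 1 to 2 N at the grip move it). With the pin home in the socket it stands at 1.43.
- rod_pivot (a point): Pivot of the prop rod, on a boss on the right side of the base, 165 mm to the right of the unit's centre plane, level with its origin in x, 50 mm above the bench. The rod is 10 mm thick and swings in the upright plane through this point.
- rod_grip (a point): Middle of the red grip of the rod: a round pin 13 mm thick that sticks out 60 mm to the right (-y) from the rod's free end, square to it, 150.3 mm from the pivot and in line with the end pin; this point is 36 mm out from the rod's axis. It can be pushed up from below and in front or pinched.
- rod_pin (a point): The rod's end pin: a round cross-pin 10 mm thick, 150.3 mm from the pivot, that sticks out 33 mm from the rod toward the machine (+y); this point is on its axis, 25 mm from the rod.
- case_mid (a point): Closed dark blue plastic case, 96 x 58 x 63 mm high, standing on the bench left of the unit; point at its centre, half-way up. Bystander.
- hex_key_mid (a point): Black hex key, 116 x 32 x 8 mm, lying on the bench at the left; point at its centre. Bystander.
- ring_mid (a point): Steel ball bearing, 70 mm across, 17 mm high, lying flat on the bench at the right; point at its centre. Bystander.
- bolt_mid (a point): Steel bolt with a nut on it, 130 x 31 x 27 mm, lying on the bench at the right; point at its centre. Bystander.

How it is judged:
By the outcome, as a careful person would: the job done as asked, in the order asked, and still so for the second after the job is handed in, with the robot touching nothing.
It also fails if it takes over 64 s, if anything falls off the work surface, if the arm or the gripper's body presses on something with over 40 N, if the wrist force passes 120 N, or if a joint passes its speed limit or range.

## Working session

There is one attempt and no reset: what is moved stays moved. The work goes in short steps, Python scripts to look and compute and a tool call to move; the robot and the scene stay as the last step left them, time stands still between calls to the robot, and variables do not carry over. Pictures are saved under pics/ and viewed, about 8 in all and at most 12, crops included, and the job is handed in when it is done.

Besides the shell and the picture viewer there is one more tool, called as name(argument=value, ...), one argument or row to a line, values as JSON. servo_tool: Moves the arm, as the interface text tells. Its arguments: {"type":"object","properties":{"motion":{"type":"array"},"force":{"type":"number"}},"required":["motion"]}

```bash
mkdir -p pics; ls
python3 - <<'E'
from bench import *
import cv2
for n in("scene","top"):
    cv2.imwrite(f"pics/{n}0.png",snapshot(n)); p=camera_params(n); print(n,p)
print(sense())
E
```

```text
pics
scene {'fx': 587.709402713079, 'fy': 587.709402713079, 'cx': 316.6421604999807, 'cy': 239.47647389760363, 'R': array([[ 0.72479726, -0.68881259, -0.01435738],
       [-0.38115922, -0.38353791, -0.84119933],
       [ 0.5739221 ,  0.61517142, -0.5405345 ]]), 't': array([-426.57202128,  297.86044601, 1132.0153322 ])}
top {'fx': 531.442831395261, 'fy': 531.442831395261, 'cx': 322.85302900092904, 'cy': 231.12917668620508, 'R': array([[ 0.01786064, -0.99980643, -0.00825244],
       [-0.98383463, -0.01610318, -0.1783539 ],
       [ 0.17818649,  0.01130455, -0.9839318 ]]), 't': array([   3.56172029,  576.07249736, 1265.19211917])}
{'time': 0.1, 'joint_pos': array([ 6.35766801e+01,  7.51224770e+00,  8.53241157e+01,  2.33989440e-04,
        8.72608912e+01, -4.89483364e+00]), 'qd': array([ 0.00923083, -0.04367529, -0.22668742, -0.00132273, -0.02062482,
       -0.01946763]), 'joint_efforts': array([ 1.11344641e-04, -5.70958507e+01, -5.01936400e+01, -3.15806647e-04,
        8.06795986e-03, -1.35955844e-05]), 'tool_pos': array([219.95030452, 557.69417008, 230.32372172]), 'tcp_rot': array([-1.79903120e+02, -8.53129519e-03,  1.58471495e+02]), 'ft_force': array([0.37109616, 0.01926208, 0.18932729]), 'wrist_torque': array([0.04945883, 0.03477796, 0.00405922]), 'finger_gap': 85.53741888711659}
```

View pics/scene0.png

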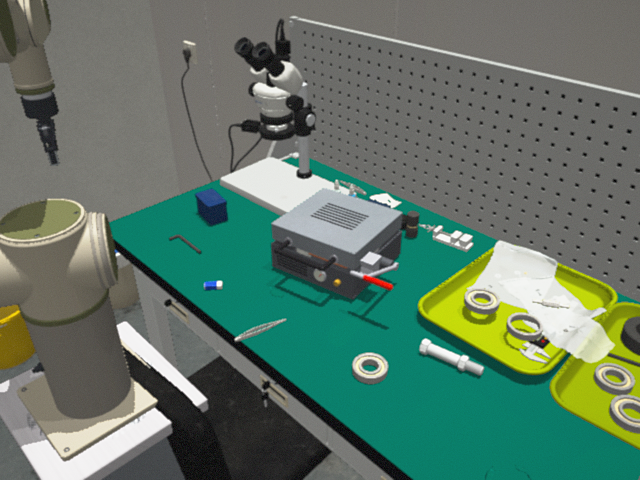

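View pics/top0.png

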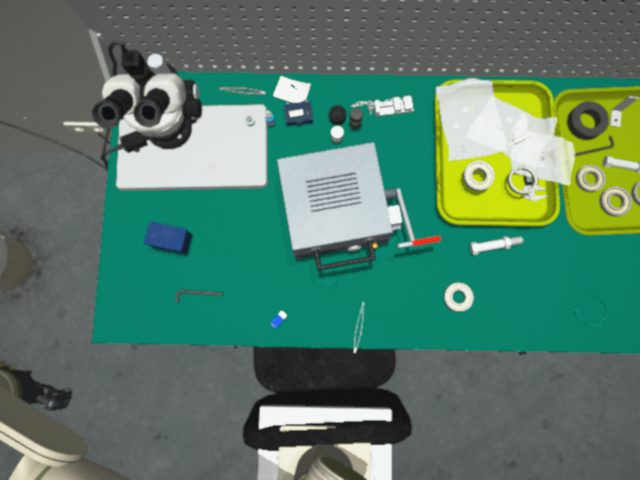

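Unit at top-image (340,200), yawed about 10°. The handle is near (346,262) and the red grip near (427,240). I'll enlarge this area to measure it.

Run:
```python
import cv2
a=cv2.imread("pics/top0.png")[135:279,262:454]; cv2.imwrite("pics/topc.png",cv2.resize(a,None,fx=4,fy=4,interpolation=cv2.INTER_CUBIC))
```

```text
(no output)
```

View pics/topc.png

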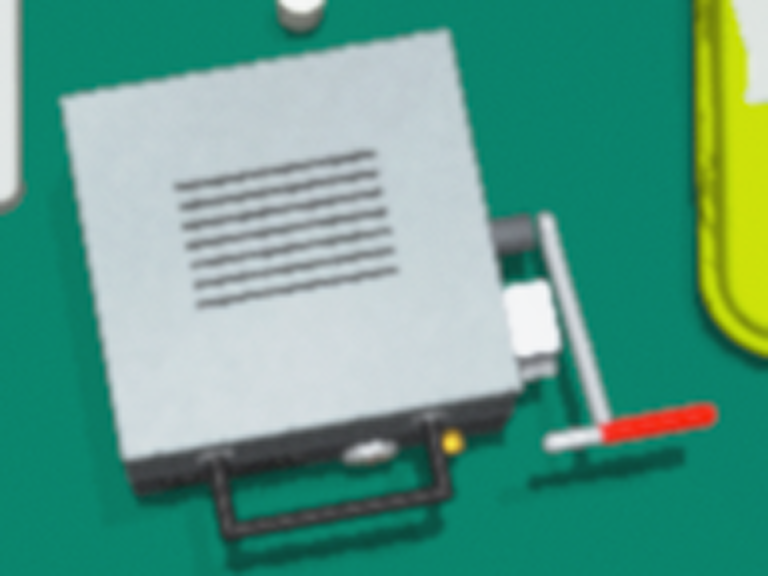

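```bash
cat > geo.py <<'E'
import numpy as np
from bench import *
def proj(n,X):
    p=camera_params(n); c=np.asarray(X)@p["R"].T+p["t"]
    return np.c_[p["fx"]*c[:,0]/c[:,2]+p["cx"],p["fy"]*c[:,1]/c[:,2]+p["cy"]]
def w(P,U):
    c,s=np.cos(P[2]),np.sin(P[2]); U=np.atleast_2d(U)
    return np.c_[P[0]+c*U[:,0]-s*U[:,1],P[1]+s*U[:,0]+c*U[:,1],U[:,2]]
E
python3 - <<'E'
from geo import *
from scipy.optimize import least_squares
px=np.array([(62,98),(448,30),(522,390),(122,460),(230,533),(445,492),(714,412),(548,444)])/4+[262,135]
def U(q):
    zt,a=q; r=-150.3*np.cos(a); z=50+150.3*np.sin(a)
    return np.array([(113,118,zt),(113,-118,zt),(-110,-118,zt),(-110,118,zt),(-158,65,97),(-158,-65,97),(r,-231,z),(r,-132,z)])
f=lambda v:(proj("top",w(v[:3],U(v[3:])))-px).ravel()
s=least_squares(f,[550,0,0.17,120,0.2],loss="soft_l1"); print(s.x,np.round(s.fun.reshape(-1,2),1))
# check in scene
print(proj("scene",w(s.x,U(s.x[3:]))).round(0))
P=s.x
print("handle",w(P,[-158,0,97]))
for h in(0,.3,.6,.73,.9):
    print(h,w(P,[105-np.hypot(263,12)*np.cos(h+np.arctan2(12,263)),0,85+263*np.sin(h+np.arctan2(12,263))]))
E
```

```text
[ 6.47001048e+02 -1.26967074e+01  1.95718087e-01  1.27018938e+02
  3.57953853e-01] [[-0.3 -0. ]
 [-0.   0. ]
 [ 0.  -0.1]
 [ 0.2  0.2]
 [-0.5 -0.4]
 [-0.2  0.2]
 [ 0.1  0.4]
 [ 0.7 -0.3]]
[[323. 188.]
 [402. 213.]
 [354. 255.]
 [271. 224.]
 [276. 251.]
 [322. 269.]
 [392. 289.]
 [352. 273.]]
handle [[492.01754098 -43.42311943  97.        ]]
0 [[492.01754098 -43.42311943  96.98752832]]
0.3 [[507.01832193 -40.44912443 174.09316081]]
0.6 [[543.7236125  -33.17207992 243.24036658]]
0.73 [[565.60681768 -28.83360294 269.13723275]]
0.9 [[598.8546384  -22.24202261 298.25243168]]
```

Run:
```python
import cv2
a=cv2.imread("pics/scene0.png")[180:312,255:431]; cv2.imwrite("pics/sc.png",cv2.resize(a,None,fx=4,fy=4,interpolation=cv2.INTER_CUBIC))
```

```text
(no output)
```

View pics/sc.png

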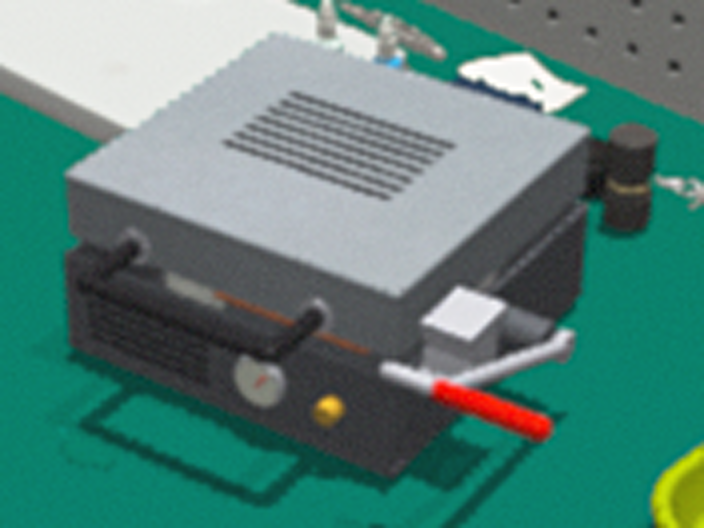

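Scene view confirms the fit: handle ends (276,251) and (322,268), pin (351,272), grip end (391,288), all within 1–2 px of projection. Rod at about 0.36 rad. Now I'll plan the approach.

```bash
cat >> geo.py <<'E'
from scipy.spatial.transform import Rotation as Ro
P=np.array([647.0,-12.7,0.1957])
def hp(h): # handle world
    t=h+np.arctan2(12,263); return w(P,[105-263.3*np.cos(t),0,85+263.3*np.sin(t)])[0]
def gp(a,y=-215): return w(P,[-150.3*np.cos(a),y,50+150.3*np.sin(a)])[0]
DOWN=Ro.from_euler("xyz",[180,0,90+np.degrees(P[2])],degrees=True)
def plan(targets,gap,step=45,hold=19,R=DOWN,start=None):
    """print rows taking grasp point (hold mm behind TCP) through world targets"""
    s=sense(); p=np.array(s["tool_pos"]); Rc=Ro.from_euler("xyz",s["tcp_rot"],degrees=True)
    for T in targets:
        T=np.asarray(T)+R.apply([0,0,hold])
        rv=(Rc.inv()*R).as_rotvec()
        n=max(1,int(np.ceil(max(np.linalg.norm(T-p)/step,np.linalg.norm(rv)/.14))))
        dp=(T-p)/n
        for i in range(n):
            print([gap]+[round(float(x),1) for x in Rc.inv().apply(dp)]+[round(float(x),3) for x in rv/n])
            Rc=Rc*Ro.from_rotvec(rv/n); p=p+dp
        print("--",T.round())
def st():
    s=sense(); print(round(s["time"],2),np.round(s["tool_pos"],1),np.round(s["tcp_rot"],1),np.round(s["ft_force"],1),round(s["finger_gap"],1))
E
python3 -c "
from geo import *
plan([hp(0)+[-2,0,75]],36)"
```

```text
[36, -31.5, -30.7, 5.2, -0.0, 0.0, 0.067]
[36, -33.4, -28.5, 5.2, -0.0, 0.0, 0.067]
[36, -35.2, -26.2, 5.2, -0.0, 0.0, 0.067]
[36, -36.9, -23.8, 5.2, -0.0, 0.0, 0.067]
[36, -38.4, -21.3, 5.2, -0.0, 0.0, 0.067]
[36, -39.8, -18.7, 5.2, -0.0, 0.0, 0.067]
[36, -40.9, -16.0, 5.2, -0.0, 0.0, 0.067]
[36, -41.9, -13.2, 5.2, -0.0, 0.0, 0.067]
[36, -42.7, -10.4, 5.2, -0.0, 0.0, 0.067]
[36, -43.3, -7.6, 5.2, -0.0, 0.0, 0.067]
[36, -43.7, -4.7, 5.2, -0.0, 0.0, 0.067]
[36, -43.9, -1.8, 5.2, -0.0, 0.0, 0.067]
[36, -43.9, 1.2, 5.2, -0.0, 0.0, 0.067]
[36, -43.7, 4.1, 5.2, -0.0, 0.0, 0.067]
[36, -43.4, 7.0, 5.2, -0.0, 0.0, 0.067]
-- [490. -43. 153.]
```

servo_tool(
  motion=[
    [36,-31.5,-30.7,3,0,0,0.067],
    [36,-33.4,-28.5,3,0,0,0.067],
    [36,-35.2,-26.2,3,0,0,0.067],
    [36,-36.9,-23.8,3,0,0,0.067],
    [36,-38.4,-21.3,3,0,0,0.067],
    [36,-39.8,-18.7,3,0,0,0.067],
    [36,-40.9,-16,3,0,0,0.067],
    [36,-41.9,-13.2,3,0,0,0.067],
    [36,-42.7,-10.4,3,0,0,0.067],
    [36,-43.3,-7.6,3,0,0,0.067],
  ],
  force=40,
)

```text
time: 1.1
tool_pos: [396.5, 143.4, 194.6]
tcp_rot: [-179.6, 0.1, 119.2]
ft_force: [1.7, 0.2, 0.5]
finger_gap: 36.2
```

```bash
python3 -c "
from geo import *
plan([hp(0)+[-2,0,65],hp(0)+[-2,0,0]],36)"
```

```text
[36, -41.7, -1.8, 10.4, -0.001, 0.001, 0.063]
[36, -41.7, 0.8, 10.4, -0.001, 0.001, 0.063]
[36, -41.6, 3.4, 10.4, -0.001, 0.001, 0.063]
[36, -41.3, 6.0, 10.3, -0.001, 0.001, 0.063]
[36, -40.9, 8.5, 10.3, -0.001, 0.001, 0.063]
-- [490. -43. 143.]
[36, -0.0, 0.0, 32.5, 0.0, 0.0, -0.0]
[36, -0.0, 0.0, 32.5, 0.0, 0.0, -0.0]
-- [490. -43.  78.]
```

servo_tool(
  motion=[
    [36,-41.7,-1.8,10.4,0,0,0.063],
    [36,-41.7,0.8,10.4,0,0,0.063],
    [36,-41.6,3.4,10.4,0,0,0.063],
    [36,-41.3,6,10.4,0,0,0.063],
    [36,-40.9,8.5,10.4,0,0,0.063],
    [36,0,0,0,0,0,0],
  ],
)

```text
time: 1.7
tool_pos: [490.8, -57.2, 139.9]
tcp_rot: [-179.7, 0.3, 99.9]
ft_force: [-0.2, -0.4, 0.0]
finger_gap: 36.2
```

```bash
python3 -c "
from geo import *
st();plan([hp(0)+[-2,0,0]],36,30)
import cv2
a=snapshot('scene')[150:310,230:430];b=snapshot('top')[150:310,270:470]
cv2.imwrite('pics/a.png',cv2.resize(np.hstack([a,b]),None,fx=2,fy=2,interpolation=2))"
```

```text
1.7 [490.8 -57.2 139.9] [-179.7    0.3   99.9] [-0.2 -0.4  0. ] 36.2
[36, 4.7, 0.6, 20.6, -0.002, 0.002, -0.008]
[36, 4.6, 0.6, 20.6, -0.002, 0.002, -0.008]
[36, 4.6, 0.6, 20.6, -0.002, 0.002, -0.008]
-- [490. -43.  78.]
```

View pics/a.png

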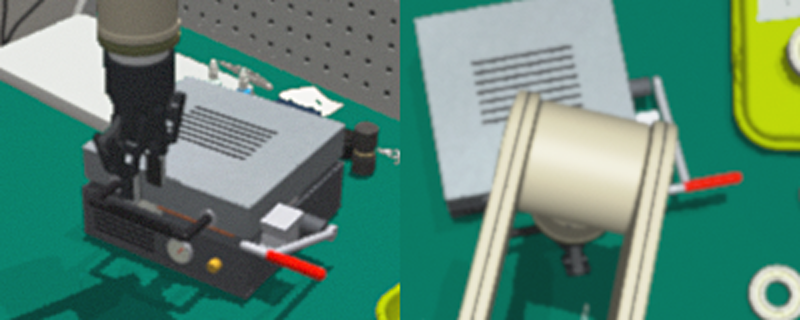

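Fingers hang over the handle bar (scene crop ~(140,190)), straddling it. I'll descend and pinch.

servo_tool(
  motion=[
    [36,4.7,0.6,20.6,0,0,-0.008],
    [36,4.6,0.6,20.6,0,0,-0.008],
    [36,4.6,0.6,20,0,0,-0.008],
    [36,0,0,2,0,0,0],
    [0,0,0,0,0,0,0],
    [0,0,0,0,0,0,0],
    [0,0,0,0,0,0,0],
    [0,0,0,0,0,0,0],
  ],
  force=40,
)

```text
time: 2.6
tool_pos: [491.7, -33.8, 81.4]
tcp_rot: [179.7, 0.3, 102.2]
ft_force: [-0.3, -2.7, -4.9]
finger_gap: 10.4
```

```bash
python3 -c "
from geo import *
st(); s=sense(); g=s['tool_pos']+np.array([0,0,19]); off=g-hp(0); print(off)
plan([hp(h)+off for h in np.arange(.1,.91,.1)],0,30)"
```

```text
2.6 [491.7 -33.8  81.4] [179.7   0.3 102.2] [-0.3 -2.7 -4.9] 10.4
[-0.32045806  9.64873837  3.36392999]
[0, -0.2, 2.6, -26.2, 0.005, 0.006, 0.017]
-- [494. -33. 108.]
[0, 0.0, 5.1, -25.8, 0.0, -0.0, -0.0]
-- [499. -32. 133.]
[0, 0.0, 7.7, -25.2, -0.0, 0.0, -0.0]
-- [507. -31. 159.]
[0, 0.0, 10.1, -24.3, 0.0, 0.0, -0.0]
-- [517. -29. 183.]
[0, 0.0, 12.5, -23.2, 0.0, 0.0, -0.0]
-- [529. -26. 206.]
[0, -0.0, 14.8, -21.8, 0.0, 0.0, -0.0]
-- [543. -24. 228.]
[0, -0.0, 16.9, -20.2, 0.0, 0.0, -0.0]
-- [560. -20. 248.]
[0, -0.0, 18.8, -18.4, 0.0, 0.0, -0.0]
-- [578. -17. 266.]
[0, 0.0, 20.5, -16.5, 0.0, 0.0, -0.0]
-- [599. -13. 283.]
```

servo_tool(
  motion=[
    [0,0,1,-13,0,0,0],
    [0,0,1.6,-13,0,0,0],
    [0,0,2.3,-13,0,0,0],
    [0,0,2.8,-13,0,0,0],
    [0,0,3.5,-12.6,0,0,0],
    [0,0,4.1,-12.6,0,0,0],
    [0,0,4.8,-12.2,0,0,0],
    [0,0,5.3,-12.2,0,0,0],
  ],
)

```text
time: 3.4
tool_pos: [520.6, -28.0, 191.0]
tcp_rot: [179.1, 0.5, 102.1]
ft_force: [14.5, -2.0, -13.2]
finger_gap: 10.5
```

```bash
cat >> geo.py <<'E'
def hood_est():
    s=sense(); g=s["tool_pos"]+Ro.from_euler("xyz",s["tcp_rot"],degrees=True).apply([0,0,-19])
    c,q=np.cos(P[2]),np.sin(P[2]); d=g[:2]-P[:2]; ux,uy=c*d[0]+q*d[1],-q*d[0]+c*d[1]
    r=np.hypot(105-ux,g[2]-85); print("unit",ux.round(1),uy.round(1),g[2].round(1),"r",r.round(1),"h",np.arctan2(g[2]-85,105-ux)-np.arctan2(12,263)); return ux,uy,g[2]
E
python3 -c "
from geo import *
st(); u=hood_est()
off=w(P,[0,u[1],0])[0]-w(P,[0,0,0])[0]+[0,0,2]
plan([hp(h)+off for h in np.arange(.35,.93,.06)],0,30)"
```

```text
3.4 [520.6 -28.  191. ] [179.1   0.5 102.1] [ 14.5  -2.  -13.2] 10.5
unit -127.3 9.7 210.0 r 263.8 h 0.44830076532100294
[0, 0.6, -11.3, 21.4, 0.016, 0.009, 0.016]
-- [510. -30. 169.]
[0, 0.0, 6.5, -14.4, -0.0, -0.0, -0.0]
-- [516. -29. 184.]
[0, -0.0, 7.4, -14.0, 0.0, 0.0, -0.0]
-- [523. -27. 198.]
[0, -0.0, 8.2, -13.5, 0.0, 0.0, -0.0]
-- [531. -26. 211.]
[0, -0.0, 9.0, -13.0, 0.0, 0.0, -0.0]
-- [540. -24. 224.]
[0, 0.0, 9.8, -12.4, 0.0, 0.0, -0.0]
-- [550. -22. 237.]
[0, -0.0, 10.5, -11.8, 0.0, 0.0, -0.0]
-- [560. -20. 249.]
[0, 0.0, 11.2, -11.2, 0.0, 0.0, -0.0]
-- [571. -18. 260.]
[0, 0.0, 11.8, -10.5, 0.0, 0.0, -0.0]
-- [583. -16. 270.]
[0, -0.0, 12.4, -9.7, 0.0, 0.0, -0.0]
-- [595. -13. 280.]
```

servo_tool(
  motion=[
    [0,0,7.6,-13.5,0,0,0],
    [0,0,8.3,-13,0,0,0],
    [0,0,9,-12.6,0,0,0],
    [0,0,9.8,-12,0,0,0],
    [0,0,10.5,-11.5,0,0,0],
    [0,0,11.2,-11,0,0,0],
  ],
)

```text
time: 4.0
tool_pos: [578.6, -16.4, 268.5]
tcp_rot: [178.9, 0.7, 102.1]
ft_force: [5.2, -4.5, -12.5]
finger_gap: 10.2
```

```bash
python3 -c "
from geo import *
st(); u=hood_est()
off=w(P,[0,u[1],0])[0]-w(P,[0,0,0])[0]
plan([hp(.91)+off],0,14)"
```

```text
4.0 [578.6 -16.4 268.5] [178.9   0.7 102.1] [  5.2  -4.5 -12.5] 10.2
unit -68.2 9.9 287.5 r 266.5 h 0.8177178798383071
[0, -0.1, 10.6, -6.0, 0.01, 0.006, 0.008]
[0, -0.0, 10.5, -6.1, 0.01, 0.006, 0.008]
-- [599. -12. 281.]
```

servo_tool(
  motion=[
    [0,0,10.5,-7,0,0,0],
    [0,0,9.5,-7,0,0,0],
    [0,0,0,0,0,0,0],
  ],
)

```text
time: 4.3
tool_pos: [598.5, -12.5, 285.4]
tcp_rot: [179.0, 0.8, 102.0]
ft_force: [7.3, -0.4, -6.8]
finger_gap: 10.4
```

```bash
python3 -c "
from geo import *
st(); u=hood_est()"
```

```text
4.3 [598.5 -12.5 285.4] [179.    0.8 102. ] [ 7.3 -0.4 -6.8] 10.4
unit -47.9 9.9 304.4 r 267.4 h 0.9165573951160161
```

servo_tool(
  motion=[
    [32,0,0,0,0,0,0],
    [32,0,0,0,0,0,0],
    [32,0,0,0,0,0,0],
    [32,0,-4,-20,0,0,0],
    [32,0,-5,-35,0,0,0],
    [32,0,-30,-10,0,0,0],
    [32,0,-40,0,0,0,0],
  ],
)

```text
time: 5.0
tool_pos: [519.0, -26.4, 353.4]
tcp_rot: [179.1, 0.6, 102.2]
ft_force: [0.1, -1.6, 0.5]
finger_gap: 31.9
```

```bash
python3 -c "
from geo import *
st()
a=.358
g=gp(a); print(g)
plan([g+[-20,0,130],g+[0,0,60],g],32,45)
import cv2
a=snapshot('scene')[130:310,250:430]
cv2.imwrite('pics/b.png',cv2.resize(a,None,fx=3,fy=3,interpolation=2))"
```

```text
5.0 [519.  -26.4 353.4] [179.1   0.6 102.2] [ 0.1 -1.6  0.5] 31.9
[ 550.72360186 -250.96939126  102.66538097]
[32, -36.8, -6.4, 23.6, 0.003, 0.002, 0.003]
[32, -36.8, -6.2, 23.5, 0.003, 0.002, 0.003]
[32, -36.9, -6.0, 23.5, 0.003, 0.002, 0.003]
[32, -36.9, -5.9, 23.4, 0.003, 0.002, 0.003]
[32, -37.0, -5.7, 23.4, 0.003, 0.002, 0.003]
[32, -37.0, -5.5, 23.3, 0.003, 0.002, 0.003]
-- [ 531. -251.  214.]
[32, -1.9, 9.8, 35.0, -0.0, -0.0, -0.0]
[32, -1.9, 9.8, 35.0, -0.0, -0.0, -0.0]
-- [ 551. -251.  144.]
[32, 0.0, -0.0, 30.0, -0.0, -0.0, -0.0]
[32, 0.0, -0.0, 30.0, -0.0, -0.0, -0.0]
-- [ 551. -251.   84.]
```

View pics/b.png

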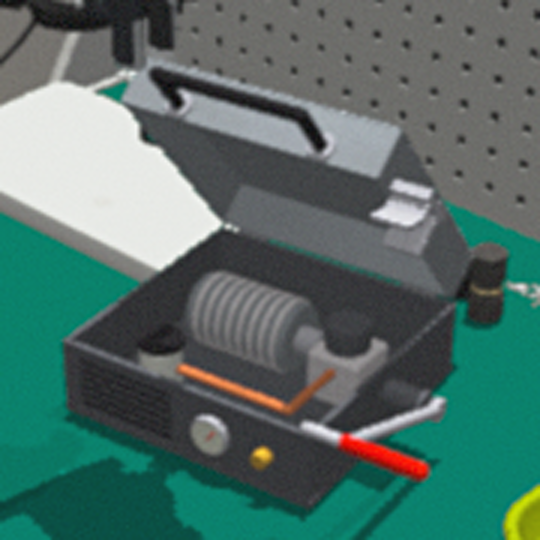

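Hood stands open at about 0.9 with the socket visible (crop (405,205)), and the rod is still down. Next, the grip.

servo_tool(
  motion=[
    [32,-36.8,-6.4,10,0,0,0],
    [32,-36.8,-6.2,20,0,0,0],
    [32,-36.9,-6,25,0,0,0],
    [32,-36.9,-5.9,25,0,0,0],
    [32,-37,-5.7,25,0,0,0],
    [32,-37,-5.5,25,0,0,0],
    [32,0,0,0,0,0,0],
  ],
)

```text
time: 5.75
tool_pos: [527.2, -257.6, 228.5]
tcp_rot: [178.6, 0.8, 102.5]
ft_force: [0.3, -0.2, 0.2]
finger_gap: 32.0
```

```bash
python3 -c "
from geo import *
st()
g=gp(.358)
plan([g+[0,0,60],g],32,36)"
```

```text
5.75 [ 527.2 -257.6  228.5] [178.6   0.8 102.5] [ 0.3 -0.2  0.2] 32.0
[32, 0.9, 7.4, 28.5, 0.008, 0.005, 0.008]
[32, 0.8, 7.7, 28.4, 0.008, 0.005, 0.008]
[32, 0.7, 7.9, 28.3, 0.008, 0.005, 0.008]
-- [ 551. -251.  144.]
[32, -0.0, -0.0, 30.0, 0.0, 0.0, 0.0]
[32, -0.0, -0.0, 30.0, 0.0, 0.0, 0.0]
-- [ 551. -251.   84.]
```

servo_tool(
  motion=[
    [32,0.9,7.4,28.5,0.008,0.005,0.008],
    [32,0.8,7.7,28.4,0.008,0.005,0.008],
    [32,0.7,7.9,28.3,0.008,0.005,0.008],
    [32,0,0,0,0,0,0],
  ],
)

```text
time: 6.15
tool_pos: [551.8, -251.8, 144.6]
tcp_rot: [179.8, -0.0, 100.9]
ft_force: [-0.7, -0.0, -0.5]
finger_gap: 32.1
```

```bash
python3 -c "
from geo import *
st()
plan([gp(.358)],32,36)
import cv2
a=snapshot('scene')[180:310,300:430];b=snapshot('top')[170:300,330:460]
cv2.imwrite('pics/c.png',cv2.resize(np.hstack([a,b]),None,fx=3,fy=3,interpolation=2))"
```

```text
6.15 [ 551.8 -251.8  144.6] [179.8  -0.  100.9] [-0.7 -0.  -0.5] 32.1
[32, 0.5, -0.5, 30.5, 0.002, -0.0, -0.003]
[32, 0.5, -0.5, 30.5, 0.002, -0.0, -0.003]
-- [ 551. -251.   84.]
```

View pics/c.png

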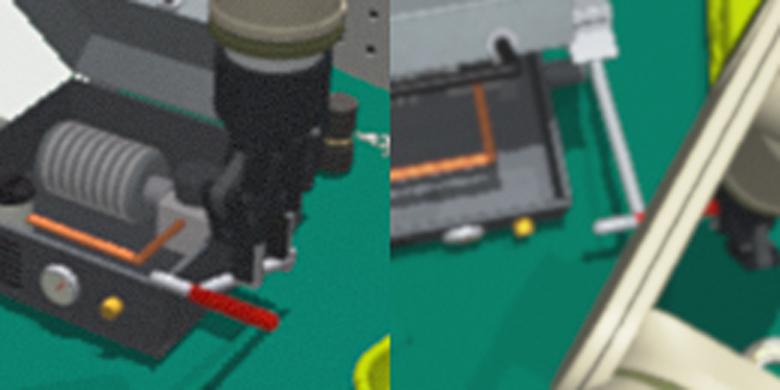

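servo_tool(
  motion=[
    [32,0.5,-0.5,20,0,0,0],
    [32,0.5,-0.5,20,0,0,0],
    [32,0,0,20,0,0,0],
    [0,0,0,0,0,0,0],
    [0,0,0,0,0,0,0],
    [0,0,0,0,0,0,0],
    [0,0,0,0,0,0,0],
  ],
  force=30,
)

```text
time: 6.95
tool_pos: [556.3, -255.7, 107.1]
tcp_rot: [178.9, 0.9, 101.0]
ft_force: [4.2, 3.3, -4.6]
finger_gap: 11.2
```

```bash
cat >> geo.py <<'E'
def rod_est():
    s=sense(); g=s["tool_pos"]+Ro.from_euler("xyz",s["tcp_rot"],degrees=True).apply([0,0,-19])
    c,q=np.cos(P[2]),np.sin(P[2]); d=g[:2]-P[:2]; ux,uy=c*d[0]+q*d[1],-q*d[0]+c*d[1]
    a=np.arctan2(g[2]-50,-ux); print("unit",ux.round(1),uy.round(1),g[2].round(1),"r",np.hypot(ux,g[2]-50).round(1),"rod",a.round(3)); return uy,a
E
python3 -c "
from geo import *
st(); y,a=rod_est()
plan([gp(t,y) for t in a+np.arange(.1,1.4-a,.1)],0,30)"
```

```text
6.95 [ 556.3 -255.7  107.1] [178.9   0.9 101. ] [ 4.2  3.3 -4.6] 11.2
unit -136.6 -220.4 126.1 r 156.4 rod 0.508
[0, 0.2, 13.1, -9.5, 0.019, 0.016, -0.003]
-- [ 569. -253.  117.]
[0, 0.0, 9.2, -11.9, -0.0, 0.0, 0.0]
-- [ 578. -251.  129.]
[0, 0.0, 10.3, -10.9, 0.0, 0.0, 0.0]
-- [ 588. -249.  140.]
[0, -0.0, 11.4, -9.8, -0.0, -0.0, -0.0]
-- [ 599. -247.  149.]
[0, 0.0, 12.3, -8.6, 0.0, 0.0, 0.0]
-- [ 611. -245.  158.]
[0, 0.0, 13.1, -7.4, 0.0, 0.0, 0.0]
-- [ 624. -242.  165.]
[0, -0.0, 13.8, -6.0, 0.0, 0.0, 0.0]
-- [ 638. -239.  172.]
[0, 0.0, 14.3, -4.6, 0.0, 0.0, 0.0]
-- [ 652. -237.  176.]
```

```bash
python3 -c "
from geo import *
import cv2
a=snapshot('scene')[190:310,310:430]
cv2.imwrite('pics/d.png',cv2.resize(a,None,fx=5,fy=5,interpolation=2))
print(proj('scene',[gp(.358,-231),gp(.5,-231),gp(.358,-132),gp(.5,-132),sense()['tool_pos']])-[310,190])"
```

```text
[[81.66383216 98.52245329]
 [84.25505874 88.97204574]
 [41.66034023 82.91276045]
 [44.01362266 73.67296613]
 [78.60195959 93.96463439]]
```

View pics/d.png

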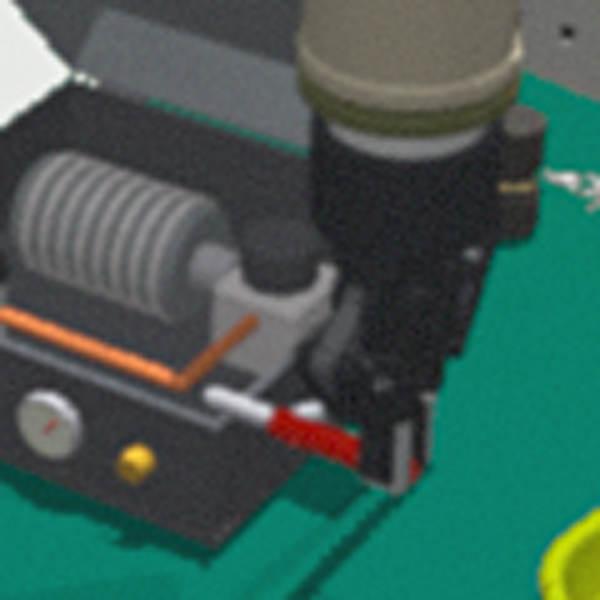

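Pinned only near the fingertips: the pin end at (42,79) implies rod ≈0.42. I'll reopen, go lower and pinch again.

servo_tool(
  motion=[
    [32,0,0,0,0,0,0],
    [32,0,0,0,0,0,0],
    [32,2,0,8,0.01,0.01,0],
    [32,2,0,10,0.01,0,0],
    [32,0,0,0,0,0,0],
  ],
)

```text
time: 7.5
tool_pos: [558.4, -254.1, 93.4]
tcp_rot: [179.8, 0.7, 101.0]
ft_force: [-0.5, -0.3, 0.4]
finger_gap: 31.9
```

```bash
python3 -c "
from geo import *
st(); rod_est(); print(gp(.42))"
```

```text
7.5 [ 558.4 -254.1   93.4] [179.8   0.7 101. ] [-0.5 -0.3  0.4] 31.9
unit -133.9 -219.3 112.4 r 147.8 rod 0.436
[ 554.18978817 -250.28226414  111.28639609]
```

servo_tool(
  motion=[
    [0,0,-2,0,0,0,0],
    [0,0,0,0,0,0,0],
    [0,0,0,0,0,0,0],
    [0,0,0,0,0,0,0],
    [0,0,0,0,0,0,0],
  ],
  force=30,
)

```text
time: 8.0
tool_pos: [555.9, -254.2, 92.1]
tcp_rot: [179.9, 0.6, 101.0]
ft_force: [1.4, -0.4, -1.6]
finger_gap: 12.1
```

```bash
python3 -c "
from geo import *
st(); y,a=rod_est()
plan([gp(t,y) for t in a+np.arange(.1,1.4-a,.1)],0,30)"
```

```text
8.0 [ 555.9 -254.2   92.1] [179.9   0.6 101. ] [ 1.4 -0.4 -1.6] 12.1
unit -136.3 -219.0 111.1 r 149.4 rod 0.421
[0, 0.1, 6.0, -13.7, 0.002, 0.011, -0.003]
-- [ 562. -253.  106.]
[0, 0.0, 8.1, -12.6, 0.0, 0.0, 0.0]
-- [ 570. -251.  118.]
[0, -0.0, 9.3, -11.8, 0.0, 0.0, 0.0]
-- [ 579. -249.  130.]
[0, 0.0, 10.5, -10.8, 0.0, 0.0, 0.0]
-- [ 589. -247.  141.]
[0, -0.0, 11.5, -9.7, 0.0, 0.0, 0.0]
-- [ 600. -245.  151.]
[0, 0.0, 12.4, -8.5, 0.0, 0.0, 0.0]
-- [ 613. -243.  159.]
[0, 0.0, 13.2, -7.2, 0.0, 0.0, 0.0]
-- [ 626. -240.  166.]
[0, -0.0, 13.8, -5.8, 0.0, 0.0, 0.0]
-- [ 639. -238.  172.]
[0, 0.0, 14.4, -4.4, 0.0, 0.0, 0.0]
-- [ 653. -235.  177.]
```

servo_tool(
  motion=[
    [0,0,6,-13.7,0,0,0],
    [0,0,8.1,-12.6,0,0,0],
    [0,0,9.3,-11.8,0,0,0],
    [0,0,10.5,-10.8,0,0,0],
    [0,0,11.5,-9.7,0,0,0],
    [0,0,12.4,-8.5,0,0,0],
    [0,0,13.2,-7.2,0,0,0],
  ],
)

```text
time: 8.7
tool_pos: [623.2, -240.8, 169.9]
tcp_rot: [-179.5, 0.5, 100.9]
ft_force: [-2.0, -0.8, -1.1]
finger_gap: 11.7
```

```bash
python3 -c "
from geo import *
st(); y,a=rod_est()
plan([gp(t,y) for t in (1.25,1.35,1.41,1.43)],0,12)"
```

```text
8.7 [ 623.2 -240.8  169.9] [-179.5    0.5  100.9] [-2.  -0.8 -1.1] 11.7
unit -67.6 -218.9 188.9 r 154.4 rod 1.118
[0, 0.1, 10.2, -2.0, -0.004, 0.005, -0.003]
[0, 0.1, 10.2, -1.9, -0.004, 0.005, -0.003]
-- [ 643. -237.  174.]
[0, 0.0, 7.2, -2.0, 0.0, -0.0, -0.0]
[0, 0.0, 7.2, -2.0, 0.0, -0.0, -0.0]
-- [ 657. -234.  178.]
[0, -0.0, 8.9, -1.7, -0.0, 0.0, -0.0]
-- [ 666. -232.  179.]
[0, -0.0, 3.0, -0.5, -0.0, -0.0, -0.0]
-- [ 669. -232.  180.]
```

servo_tool(
  motion=[
    [0,0,10.2,-2.5,0,0,0],
    [0,0,10.2,-2.2,0,0,0],
    [0,0,7.2,-1.8,0,0,0],
    [0,0,7.2,-1.6,0,0,0],
    [0,0,5,-0.8,0,0,0],
    [0,0,0,0,0,0,0],
  ],
)

```text
time: 9.3
tool_pos: [664.9, -232.5, 185.0]
tcp_rot: [-179.4, 0.6, 100.9]
ft_force: [-0.8, 0.6, 1.4]
finger_gap: 11.8
```

```bash
python3 -c "
from geo import *
st(); y,a=rod_est()
plan([gp(t,y) for t in (1.41,1.43,1.45)],0,12)"
```

```text
9.3 [ 664.9 -232.5  185. ] [-179.4    0.6  100.9] [-0.8  0.6  1.4] 11.8
unit -25.0 -218.9 204.0 r 156.0 rod 1.41
[0, 0.3, 1.2, 5.6, -0.01, 0.011, -0.005]
-- [ 666. -232.  179.]
[0, -0.0, 3.0, -0.5, 0.0, -0.0, -0.0]
-- [ 669. -232.  180.]
[0, 0.0, 3.0, -0.4, 0.0, -0.0, -0.0]
-- [ 672. -231.  180.]
```

servo_tool(
  motion=[
    [0,0,2.5,0,0,0,0],
    [0,0,2.5,0,0,0,0],
    [0,0,0,0,0,0,0],
  ],
)

```text
time: 9.6
tool_pos: [670.0, -231.5, 185.6]
tcp_rot: [-179.4, 0.6, 100.9]
ft_force: [-0.6, 0.9, 1.8]
finger_gap: 11.5
```

```bash
python3 -c "
from geo import *
st(); y,a=rod_est()
import cv2
a=snapshot('scene')[120:300,270:450]
cv2.imwrite('pics/e.png',cv2.resize(a,None,fx=3.3,fy=3.3,interpolation=2))"
```

```text
9.6 [ 670.  -231.5  185.6] [-179.4    0.6  100.9] [-0.6  0.9  1.8] 11.5
unit -19.8 -218.9 204.6 r 155.8 rod 1.443
```

View pics/e.png

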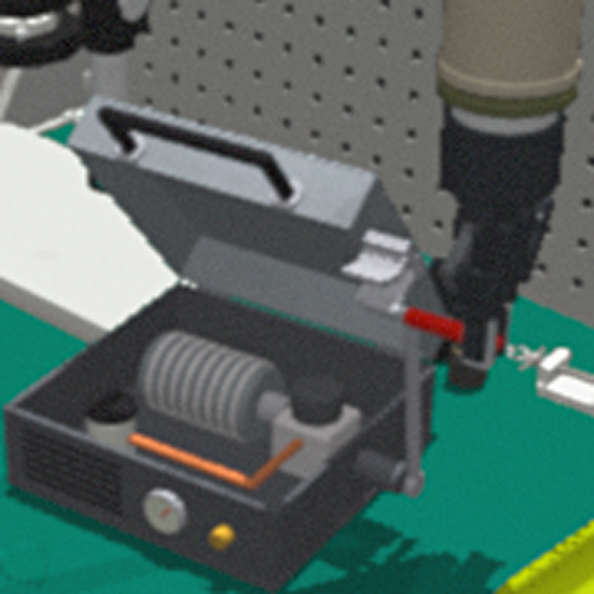

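Rod is upright with its pin (395,305) just beneath the socket's back plate (385,290), and no contact force. I'll release it and return to the handle.

servo_tool(
  motion=[
    [32,0,0,0,0,0,0],
    [32,0,0,0,0,0,0],
    [32,0,0,0,0,0,0],
    [32,-3,0,-15,0,0,0],
    [32,-3,0,-30,0,0,0],
    [32,-10,-5,-40,0,0,0],
    [32,0,-20,-40,0,0,0],
    [32,0,-25,-40,0,0,0],
    [32,0,0,0,0,0,0],
  ],
)

```text
time: 10.55
tool_pos: [623.0, -255.7, 358.6]
tcp_rot: [-179.3, 0.5, 100.9]
ft_force: [0.8, 0.0, 1.4]
finger_gap: 31.8
```

```bash
python3 -c "
from geo import *
st(); h=hp(.91)+[-1,3,1]
plan([h+[-10,0,70],h],32,40)"
```

```text
10.55 [ 623.  -255.7  358.6] [-179.3    0.5  100.9] [0.8 0.  1.4] 31.8
[32, 39.8, 2.1, 0.7, -0.002, 0.002, -0.001]
[32, 39.8, 2.1, 0.8, -0.002, 0.002, -0.001]
[32, 39.8, 2.1, 0.8, -0.002, 0.002, -0.001]
[32, 39.8, 2.2, 0.9, -0.002, 0.002, -0.001]
[32, 39.8, 2.2, 1.0, -0.002, 0.002, -0.001]
[32, 39.8, 2.2, 1.0, -0.002, 0.002, -0.001]
-- [590. -19. 352.]
[32, -1.0, 4.9, 35.0, 0.0, -0.0, -0.0]
[32, -1.0, 4.9, 35.0, 0.0, -0.0, -0.0]
-- [600. -19. 282.]
```

servo_tool(
  motion=[
    [32,39.8,2.1,0,0,0,0],
    [32,39.8,2.1,0,0,0,0],
    [32,39.8,2.1,0,0,0,0],
    [32,39.8,2.1,0,0,0,0],
    [32,39.8,2.1,0,0,0,0],
    [32,35,2.1,0,0,0,0],
    [32,0,0,0,0,0,0],
  ],
)

```text
time: 11.25
tool_pos: [590.7, -19.7, 368.0]
tcp_rot: [179.8, 0.9, 100.5]
ft_force: [0.4, -0.7, 0.3]
finger_gap: 32.2
```

```bash
python3 -c "
from geo import *
st()
s=sense();t=np.array([598,-13,284+19]);plan([t],32,25)"
```

```text
11.25 [590.7 -19.7 368. ] [179.8   0.9 100.5] [ 0.4 -0.7  0.3] 32.2
[32, 1.7, 2.0, 21.0, 0.001, 0.004, -0.003]
[32, 1.6, 2.1, 21.0, 0.001, 0.004, -0.003]
[32, 1.5, 2.1, 21.0, 0.001, 0.004, -0.003]
[32, 1.4, 2.1, 21.0, 0.001, 0.004, -0.003]
-- [598. -13. 284.]
```

servo_tool(
  motion=[
    [32,1.7,2,21,0,0.004,-0.003],
    [32,1.6,2,21,0,0.004,-0.003],
    [32,1.5,2,21,0,0.004,-0.003],
    [32,1.4,2,20,0,0.004,-0.003],
    [32,0,0,2,0,0,0],
    [0,0,0,0,0,0,0],
    [0,0,0,0,0,0,0],
    [0,0,0,0,0,0,0],
    [0,0,0,0,0,0,0],
  ],
  force=40,
)

```text
time: 12.15
tool_pos: [600.7, -14.7, 290.7]
tcp_rot: [179.2, 0.2, 101.3]
ft_force: [1.5, 0.3, -6.3]
finger_gap: 10.0
```

```bash
python3 -c "
from geo import *
st(); u=hood_est()
off=w(P,[0,u[1],0])[0]-w(P,[0,0,0])[0]
plan([hp(h)+off for h in (.9,.87,.84,.81,.78,.75,.73)],0,25)"
```

```text
12.15 [600.7 -14.7 290.7] [179.2   0.2 101.3] [ 1.5  0.3 -6.3] 10.0
unit -46.1 7.1 309.7 r 270.7 h 0.9331385365281911
[0, 0.1, -3.4, 11.1, 0.014, 0.004, 0.002]
-- [597. -15. 279.]
[0, -0.0, -6.3, 4.7, 0.0, 0.0, -0.0]
-- [591. -16. 275.]
[0, 0.0, -6.2, 4.9, -0.0, 0.0, 0.0]
-- [585. -18. 270.]
[0, -0.0, -6.0, 5.1, 0.0, 0.0, 0.0]
-- [579. -19. 265.]
[0, 0.0, -5.9, 5.3, 0.0, 0.0, 0.0]
-- [573. -20. 260.]
[0, -0.0, -5.7, 5.4, 0.0, 0.0, 0.0]
-- [568. -21. 254.]
[0, 0.0, -3.7, 3.7, 0.0, 0.0, 0.0]
-- [564. -22. 250.]
```

servo_tool(
  motion=[
    [0,0,-4.5,4.5,0,0,0],
    [0,0,-6.2,4.9,0,0,0],
    [0,0,-6,5,0,0,0],
    [0,0,-6,5.1,0,0,0],
  ],
)

```text
time: 12.55
tool_pos: [580.8, -18.7, 274.7]
tcp_rot: [178.6, 0.3, 101.4]
ft_force: [2.5, 2.2, 0.1]
finger_gap: 9.9
```

```bash
python3 -c "
from geo import *
st(); u=hood_est()"
```

```text
12.55 [580.8 -18.7 274.7] [178.6   0.3 101.4] [2.5 2.2 0.1] 9.9
unit -66.6 7.1 293.7 r 270.2 h 0.8370262268074764
```

servo_tool(
  motion=[
    [0,0,-5.9,5.3,0,0,0],
    [0,0,-5.7,5.4,0,0,0],
    [0,0,-2,2,0,0,0],
    [0,0,0,0,0,0,0],
  ],
)

```text
time: 12.95
tool_pos: [565.6, -21.7, 260.7]
tcp_rot: [178.5, 0.3, 101.4]
ft_force: [3.8, 2.5, 1.3]
finger_gap: 10.2
```

```bash
python3 -c "
from geo import *
st(); u=hood_est()
import cv2
a=snapshot('scene')[155:275,310:430]
cv2.imwrite('pics/f.png',cv2.resize(a,None,fx=5,fy=5,interpolation=2))"
```

```text
12.95 [565.6 -21.7 260.7] [178.5   0.3 101.4] [3.8 2.5 1.3] 10.2
unit -82.1 7.1 279.7 r 270.0 h 0.7597315321673404
```

View pics/f.png

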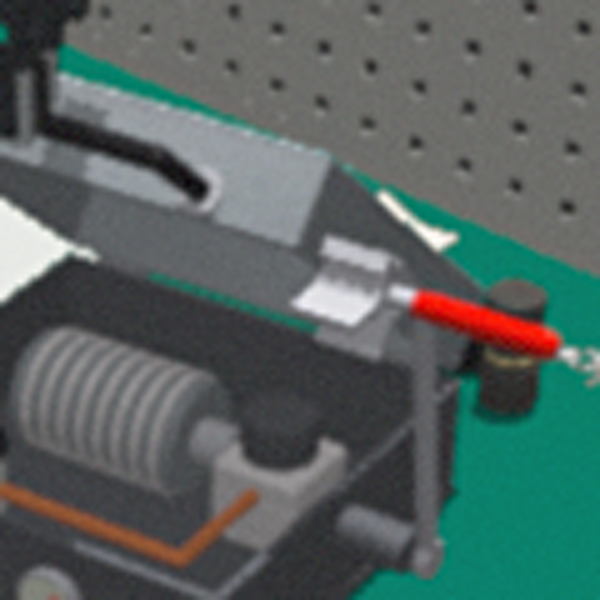

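The pin has entered the socket behind the flared lip (350,300). I'll keep pressing, watching the force.

servo_tool(
  motion=[
    [0,0,-2.5,2.7,0,0,0],
    [0,0,-2.5,2.7,0,0,0],
    [0,0,-1.5,1.8,0,0,0],
    [0,0,0,0,0,0,0],
  ],
)

```text
time: 13.4
tool_pos: [562.4, -22.4, 257.3]
tcp_rot: [178.0, 0.4, 101.4]
ft_force: [1.7, 2.4, -2.0]
finger_gap: 10.3
```

```bash
python3 -c "
from geo import *
st(); u=hood_est()"
```

```text
13.4 [562.4 -22.4 257.3] [178.    0.4 101.4] [ 1.7  2.4 -2. ] 10.3
unit -85.5 7.1 276.3 r 269.9 h 0.74182115232438
```

servo_tool(
  motion=[
    [0,0,-2,5,0,0,0],
    [0,0,-2,7,0,0,0],
    [0,0,-2,9,0,0,0],
    [0,0,-2,9,0,0,0],
  ],
)

```text
time: 13.8
tool_pos: [561.4, -22.7, 255.1]
tcp_rot: [176.4, 0.8, 101.5]
ft_force: [-21.6, 7.7, 50.2]
finger_gap: 10.2
```

```bash
python3 -c "
from geo import *
st(); u=hood_est()"
```

```text
13.8 [561.4 -22.7 255.1] [176.4   0.8 101.5] [-21.6   7.7  50.2] 10.2
unit -87.1 7.1 274.1 r 269.5 h 0.7318861941990404
```

Firm stop: 50 N with almost no travel at ≈0.73. I'll release, back off and look.

servo_tool(
  motion=[
    [10,0,0,-1,0,0,0],
    [32,0,0,0,0,0,0],
    [32,0,0,0,0,0,0],
    [32,0,0,0,0,0,0],
    [32,0,-2,-15,0,0,0],
    [32,0,-4,-30,0,0,0],
    [32,0,-20,-35,0,0,0],
    [32,0,-40,-10,0,0,0],
    [32,0,-40,0,0,0,0],
    [32,0,0,0,0,0,0],
  ],
)

```text
time: 14.8
tool_pos: [445.3, -45.8, 345.1]
tcp_rot: [176.7, 1.0, 101.5]
ft_force: [0.1, 0.2, -0.0]
finger_gap: 32.0
```

```bash
python3 -c "
from geo import *
st()
import cv2
im=snapshot('scene');a=im[140:280,270:430]
cv2.imwrite('pics/g.png',cv2.resize(a,None,fx=5,fy=5,interpolation=2)[:600])
def hb(h,y):
    t=h+np.arctan2(12,263); return w(P,[105-263.3*np.cos(t),y,85+263.3*np.sin(t)])[0]
for h in(.69,.73,.77): print(h,(proj('scene',[hb(h,65),hb(h,-65)])-[270,140])*5)
for a in(1.40,1.43,1.46): print(a,(proj('scene',[gp(a,-231),gp(a,-165)])-[270,140])*5)"
```

```text
14.8 [445.3 -45.8 345.1] [176.7   1.  101.5] [ 0.1  0.2 -0. ] 32.0
0.69 [[105.02840598 179.71027628]
 [346.00301634 255.14996288]]
0.73 [[114.10003155 158.41995342]
 [355.38433439 232.73339987]]
0.77 [[123.58501179 137.50471383]
 [365.12976357 210.69117602]]
1.4 [[752.42570571 428.93159148]
 [616.57353688 385.23021376]]
1.43 [[757.29913737 423.04528206]
 [621.60439434 379.58174784]]
1.46 [[762.14623222 417.43155261]
 [626.6178585  374.20090121]]
```

View pics/g.png

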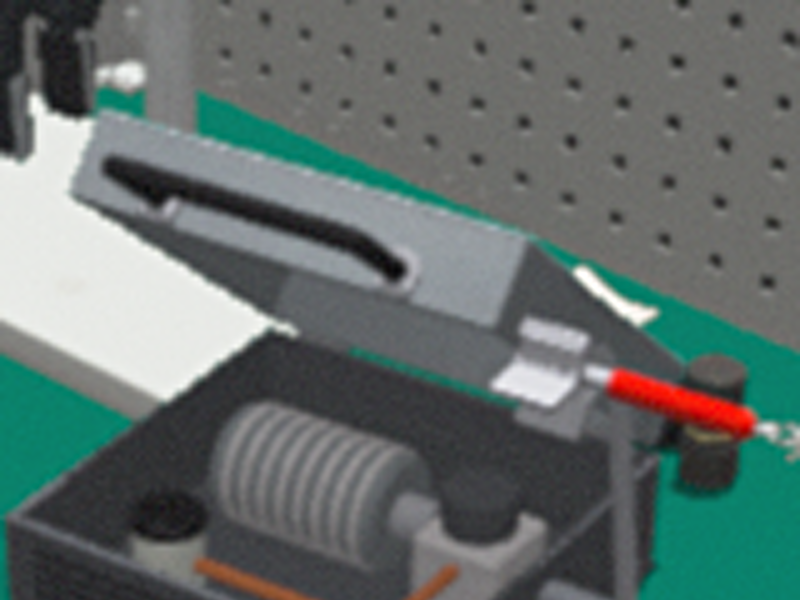

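Handle ends (113,163) and (355,238) match hood ≈0.725; grip end (752,423) matches rod ≈1.43. One more press from above with shut fingers will make sure the release didn't lift the hood.

```bash
python3 -c "
from geo import *
t=hp(.73); print(t)
plan([t+[0,0,50],t+[0,0,12]],0,40,hold=0)"
```

```text
[565.58700278 -28.83908574 269.34727522]
[0, -1.6, 29.4, 8.3, 0.015, 0.004, 0.001]
[0, -1.6, 29.6, 7.9, 0.015, 0.004, 0.001]
[0, -1.6, 29.7, 7.5, 0.015, 0.004, 0.001]
[0, -1.6, 29.8, 7.0, 0.015, 0.004, 0.001]
-- [566. -29. 319.]
[0, -0.0, 0.0, 38.0, -0.0, -0.0, -0.0]
-- [566. -29. 281.]
```

servo_tool(
  motion=[
    [0,-1.6,29.4,0,0.015,0.004,0],
    [0,-1.6,29.6,4,0.015,0.004,0],
    [0,-1.6,29.7,7.5,0.015,0.004,0],
    [0,-1.6,29.8,7,0.015,0.004,0],
    [0,0,0,0,0,0,0],
  ],
)

```text
time: 15.35
tool_pos: [570.5, -28.3, 332.5]
tcp_rot: [-179.9, 0.1, 101.3]
ft_force: [-1.1, 0.3, -0.9]
finger_gap: -0.1
```

```bash
python3 -c "
from geo import *
st()
plan([hp(.73)+[0,0,12]],0,20,hold=0)"
```

```text
15.35 [570.5 -28.3 332.5] [-1.799e+02  1.000e-01  1.013e+02] [-1.1  0.3 -0.9] -0.1
[0, 0.2, -1.6, 17.0, -0.001, 0.001, 0.001]
[0, 0.2, -1.6, 17.0, -0.001, 0.001, 0.001]
[0, 0.1, -1.6, 17.0, -0.001, 0.001, 0.001]
-- [566. -29. 281.]
```

servo_tool(
  motion=[
    [0,0,-1.6,17,0,0,0],
    [0,0,-1.6,17,0,0,0],
    [0,0,-1.6,16,0,0,0],
    [0,0,0,4,0,0,0],
    [0,0,0,4,0,0,0],
    [0,0,0,5,0,0,0],
  ],
)

```text
time: 15.95
tool_pos: [567.1, -29.2, 270.7]
tcp_rot: [-179.8, 0.2, 101.4]
ft_force: [-21.0, 1.1, 37.5]
finger_gap: 0.4
```

servo_tool(
  motion=[
    [0,0,0,6,0,0,0],
    [0,0,0,6,0,0,0],
  ],
)

```text
time: 16.15
tool_pos: [567.0, -29.2, 270.8]
tcp_rot: [179.8, 0.3, 101.4]
ft_force: [-17.1, 2.0, 29.4]
finger_gap: 0.2
```

Hard stop, no travel. I'll retreat straight up and away, then take the last look.

servo_tool(
  motion=[
    [0,0,0,-10,0,0,0],
    [0,0,-3,-30,0,0,0],
    [0,0,-10,-40,0,0,0],
    [0,0,-40,-20,0,0,0],
    [0,0,-40,0,0,0,0],
    [0,0,-40,0,0,0,0],
    [0,0,0,0,0,0,0],
  ],
)

```text
time: 16.85
tool_pos: [432.9, -55.8, 382.6]
tcp_rot: [179.1, 0.7, 101.4]
ft_force: [0.8, -0.1, 1.0]
finger_gap: -0.0
```

```bash
python3 -c "
from geo import *
st()
import cv2
im=snapshot('scene');t=snapshot('top');t0=cv2.imread('pics/top0.png');s0=cv2.imread('pics/scene0.png')
for n,b in(('case',(140,215,195,260)),('key',(170,282,230,306)),('ring',(440,278,480,318)),('bolt',(465,230,530,260))):
    x0,y0,x1,y1=b; print(n,cv2.absdiff(t,t0)[y0:y1,x0:x1].mean().round(1))
for n,b in(('case',(190,185,232,228)),('key',(165,230,205,258)),('ring',(345,345,395,390)),('bolt',(415,335,490,380))):
    x0,y0,x1,y1=b; print(n,cv2.absdiff(im,s0)[y0:y1,x0:x1].mean().round(1))
a=cv2.resize(im[165:265,340:440],None,fx=4,fy=4,interpolation=2);b=cv2.resize(im[140:240,270:370],None,fx=4,fy=4,interpolation=2)
cv2.imwrite('pics/h.png',np.hstack([b,a]))"
```

```text
16.85 [432.9 -55.8 382.6] [179.1   0.7 101.4] [ 0.8 -0.1  1. ] -0.0
case 4.1
key 4.2
ring 5.5
bolt 4.8
case 2.6
key 1.6
ring 1.7
bolt 1.5
```

View pics/h.png

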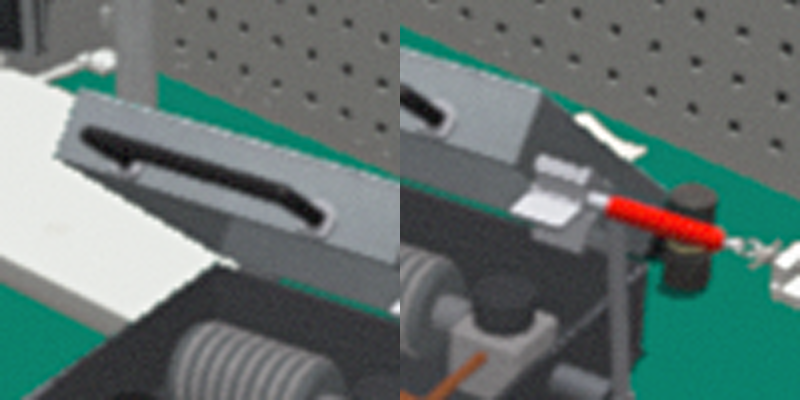

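Unchanged: pin in the pocket, handle end at (88,133) gives hood ≈0.72, robot clear, bystanders unmoved in both cameras.

```bash
python3 -c "
from bench import *
print(hand_in())"
```

```text
the job is handed in; nothing more can be done
None
```

I raised the hood to about 0.91 rad by the handle and swung the rod up to about 1.43 by its red grip. I then pressed the hood down onto the rod's pin until it stopped hard, let go, moved the arm clear and handed in at about 17 s.

**Seating:** The first press reached about 50 N with almost no travel, and a second press from above reached about 37 N with none. After letting go, the images put the hood at about 0.72 (nominal 0.73) and the rod at about 1.43. The pin sits behind the front lip of the socket.

**Bystanders:** Before-and-after differences around the case, hex key, bearing and bolt are only at about noise level in both cameras, so none of them appears to have moved.

**Slips and disagreements:**
- My first pinch of the red grip caught only the fingertips and nudged the rod from about 0.36 to 0.42, so I opened and gripped again lower down.
- In the second press, the fingertips stopped about 5 mm lower than expected. I put that down to touching the bar off-centre, because the picture afterwards showed no real change.

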